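# Bench-test a brake pedal and hold the dead-man handle at its mark

### The job

The brake pedal and the dead-man handle of a sheet-metal shear are bolted to the bench for testing. First press the wide ribbed pedal all the way down to its stop for a moment and let it spring fully back up; then press the black pad of the dead-man handle down until the pointer on the lever is level with the point of the marker clip on the post beside it, never letting the lever reach its bottom stop. Finish while still holding the handle steady at the mark, and leave the loose parts on the bench where they are.

Things in the scene. Friction and masses are not known exactly. Their poses are not given: they have to be found in the camera images.
- pedal_unit: fixed grey base plate of the pedal, 190 (x) x 130 (y) x 8 mm, bolted down; origin at the centre of its underside on the bench, x points from the free end of the pedal to its hinge (away from the robot, give or take the yaw), z up. It may stand left or right of the handle unit. The hinge axis is parallel to y, at x = +75 mm, z = 34 mm.
- pedal_tread (a point): point to press on the pedal: on top of the ribbed dark tread plate (95 mm wide in y, 155 mm long), on its centre line, 128 mm from the hinge and 27 mm from the free end. With the pedal up it is about 75 mm above the bench and the tread slopes up 0.28 rad towards the robot; at the stop the tread is level and the point is 40 mm above the bench. Its y axis is along the hinge.
- pedal (a joint): pedal angle, rad: 0 fully up, 0.28 down at its stop; 0.255 or more counts as at the stop. A spring returns it: pressing at the tread point takes about 4 N to start and 13 N at the stop.
- handle_unit: fixed grey base plate of the dead-man handle, 190 (x) x 100 (y) x 8 mm, bolted down, with two tall cheeks carrying the lever's pivot at x = +75 mm, z = 85 mm, and the gauge post (12 mm round steel, top 118 mm above the bench) at x = -70 mm, y = +74 mm; origin at the centre of its underside on the bench, x from the pad to the pivot (away from the robot, give or take the yaw), z up. The base carries the lever.
- pad_top (a point): centre of the top face of the black palm pad (60 x 52 mm, 16 mm thick) at the free end of the lever, 145 mm from the pivot: the place to press down on. About 115 mm above the bench at rest; the pad then slopes up 0.15 rad towards the robot and is level at half travel. y is along the pivot axis.
- handle (a joint): lever angle, rad: 0 at rest (up), grows as the pad is pressed down; 0.30 is the bottom stop, and 0.285 or more counts as having reached it. The pad sinks about 14.5 mm per 0.1 rad. A spring returns it: pressing at the pad takes about 4 N to start and rises by about 0.28 N per mm, to some 16 N at the bottom.
- pointer_tip (a point): tip of the small white cone (14 mm across its root) that sticks out sideways (+y of the unit) from the lever's pad and moves up and down with it. 107 mm above the bench at rest, 64 mm at the bottom stop; the same distance from the pivot as the pad centre, so it sinks just as far as the pad.
- clip_tip (a point): tip of the white cone (14 mm across its root) on the marker clip, a dark 22 x 22 x 16 mm collar fixed on the gauge post, pointing at the lever's pointer with a 5 mm gap. Its height differs each time: 77 to 93 mm above the bench. Fixed. The pointer is level with it when both points are at one height.
- bushing_1: loose brass-coloured bushing, 32 mm across, 28 mm high, origin under its centre; leave alone
- bushing_2: loose grey bushing, 42 mm across, 14 mm high, origin under its centre; leave alone
- spacer: loose rusty spacer ring, 30 mm across, 10 mm high, origin under its centre; leave alone
- angle_bracket: loose aluminium angle offcut, 40 x 60 x 50 mm, origin under its centre; leave alone
Mind the look-alikes: they are no part of the job. Leave any blue look-alike of the handle_unit alone.

How it is judged:
On the way, in this order (a step that is already met when the one before it is completed fails the run):
1. the pedal is pressed down to its stop while the handle is still up (value of joint pedal above 0.255 rad and value of joint handle below 0.03 rad), for 0.2 s.
2. the pedal has sprung back up (value of joint pedal below 0.03 rad), for 0.2 s.
At the end, for the whole second after the job is handed in: the robot is still pressing the handle (more than 1.5 N), the lever is still, its pointer is level with the clip's point within 6 mm, and the pedal is back up (z of pointer_tip in the frame of clip_tip between -0.006 and 0.006 m and velocity of joint handle between -0.05 and 0.05 rad/s and contact force between any of the fingers, the arm and handle_unit above 1.5 N and value of joint pedal below 0.03 rad); the arm keeps its last pose, push and grip.
It fails at once if the dead-man lever reaches its bottom stop (value of joint handle above 0.285 rad).
It fails at once if a loose part is pushed more than 15 mm from its place (distance of any of bushing_1, bushing_2, spacer, angle_bracket from where it was at the start of the episode above 0.015 m).
It also fails if it takes over 43 s, if anything falls off the work surface, if the arm or the gripper's body presses on something with over 40 N, if the wrist force passes 120 N, or if a joint passes its speed limit or range.

### The arm

A 6-joint arm with a two-finger parallel gripper is mounted at the origin on a cart in front of the work surface, level with it; the furniture and walls round the work are solid. World frame = base frame: x ahead of the robot, y to its left, z up, the work surface at z = 0. Lengths are in m, angles in rad, forces in N, time in s.
With the tool pointing down it reaches from about 0.375 to 0.75 m from the base axis. Payload 9 kg.
Tool frame: the origin (TCP) lies at the very end of the fingers, on their centre line; the grasp point (between the pads) lies r.grasp_offset behind it (r.grasp_offset is the distance from the TCP to the grasp point, in m); z points along the fingers, y is the direction in which the jaws open and shut (so a half turn about z gives the same grasp; the last joint's range is limited). The gripper opens to 85 mm and grips with 20 to 120 N. Pads are 22 mm wide; open, the fingers measure 114 mm over their backs; the gripper's body (76 mm by 85 mm) begins 54 mm behind the grasp point. The pads swing forward as they close: fully open they stand 13 mm farther back than shut.
Start: joints at [1.112, 0.104, 0.097, 1.564, 0, 1.353], TCP at [0.143, 0.583, 0.231] pointing down, gripper open.
Joint ranges: [-2.99, 2.99], [-0.84, 1.86], [-1.1, 1.16], [-1.84, 2.11], [-1.51, 1.56], [-3.14, 3.14]. Speed limits (rad/s): [2.22, 2.22, 2.57, 3.14, 3.14, 3.14].

### API

Orientations are given as a unit quaternion [x, y, z, w].
In Python, from workcell import r gives the robot as it stands.
- The arm moves only by the tool carry_out, never from a script. Its argument "targets" is a list of rows, each an object with "offset": the shift along the tool's x, y, z in mm, a list of three; "dr": the turn, a rotation vector about the tool's x, y, z in rad, a list of three; "fingers": the closure, from -1 (fully open) to 1 (shut). In form: [{"offset": [x, y, z], "dr": [wx, wy, wz], "fingers": fingers}, ...]. A call has 1 to 8 rows; each row is the pose to reach, as a shift and turn from the pose commanded when the call began, along the tool's axes at that moment; what a row does not reach only later rows make up. A row lasts 1/12 s, in which the tool goes at most 41.7 mm and 7.16 degrees, less where a joint would pass 70% of its speed; a pose out of reach is approached as far as the arm can. A call with a gripper value outside its range is refused whole. The fingers move at their own pace and stop on an object; "force" is the grip in N (left out, the last holds). Time passes only in rows, so rows that repeat a pose let the fingers close. It gives the time, the measured TCP pose, the force and the opening at its end, in the units of the state.
- r.get_state(): the state, without advancing time (a new reading comes with each control period).
- r.get_image(name): name is "side" or "top"; returns a dict with "frame" (480x640x3 uint8, red, green, blue), "intrinsics" (3x3 intrinsics, pixels), "rvec" (rotation vector, rad) and "tvec" (3), from world to camera coordinates, as OpenCV has them. Camera axes: x right, y down, z forward; pixel columns grow to the right and rows downward; lengths in m; the calibration is good to about 2 mm. A picture is of the moment at which its call begins. There is no depth.
- r.sign_off(): hands the job in, once; it reports no verdict.
The state is a dict: "time_s": time; "qpos": joint angles; "qd": joint speeds; "tau": joint torques, N m; "tool_pos": TCP position; "tcp_rot": TCP orientation; "wrist_force": force on the tool from outside, world axes, zero at the start; "wrist_torque": the same for the moment, N m; "grip_width": finger opening in m.
Only numpy, scipy, OpenCV 4.12 (cv2) and the standard library are available. Lean on these libraries where they do the work, as an engineer would, in place of code of your own. Each camera call takes 0.05 s, during which the arm holds its last target.

## Working session

There is one attempt and no reset: what is moved stays moved. The work goes in short steps, Python scripts to look and compute and a tool call to move; the robot and the scene stay as the last step left them, time stands still between calls to the robot, and variables do not carry over. Pictures are saved under pics/ and viewed, and the job is handed in when it is done.

Besides the shell and the picture viewer there is one more tool, called after ">>>" by a JSON object that holds its "api" and its "payload", one argument or row to a line. carry_out: Moves the arm, as the interface text tells. Its arguments: {"type":"object","properties":{"targets":{"type":"array"},"force":{"type":"number"}},"required":["targets"]}

```bash
mkdir -p pics; ls; python3 - <<'E'
from workcell import r
import cv2,json,pickle
s=r.get_state();print(s, r.grasp_offset)
for n in("side","top"):
    d=r.get_image(n);pickle.dump(d,open(f'pics/{n}0.pkl','wb'));cv2.imwrite(f'pics/{n}0.png',d["frame"][:,:,::-1]);print(n,d["intrinsics"],d["rvec"],d["tvec"])
E
```

```text
pics
{'time_s': 0.0, 'qpos': array([ 1.11230193e+00,  1.04697579e-01,  9.64835668e-02,  1.56390437e+00,
       -3.78521728e-07,  1.35311330e+00]), 'qd': array([-0.00047938,  0.00056272, -0.00162147,  0.00101084, -0.00065576,
       -0.00040166]), 'tau': array([-4.83573569e-05, -5.56940532e+01,  5.03640568e+01,  1.72489212e-02,
       -2.18843579e-04,  5.06840095e-06]), 'tool_pos': array([0.14292629, 0.58238953, 0.2305312 ]), 'tcp_rot': array([ 1.20114940e-01,  9.92759772e-01, -6.23668612e-04, -2.19073706e-04]), 'wrist_force': array([-0.79509982,  0.57069632, -0.71508953]), 'wrist_torque': array([-0.01233723, -0.03525856, -0.00283418]), 'grip_width': 0.08531154921234563} 0.0187
side [[433.44572661   0.         308.97727828]
 [  0.         433.44572661 233.81964168]
 [  0.           0.           1.        ]] [ 1.91581507 -0.55487721  0.34278818] [-0.40584046  0.27185104  0.8675148 ]
top [[532.77257456   0.         316.59500539]
 [  0.         532.77257456 245.74616155]
 [  0.           0.           1.        ]] [ 2.14297436 -2.12918255  0.15131769] [0.13569555 0.56948902 1.44222469]
```

View pics/side0.png

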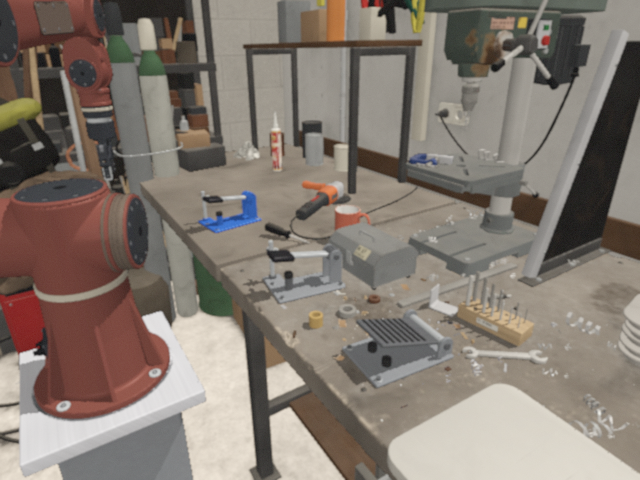

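View pics/top0.png

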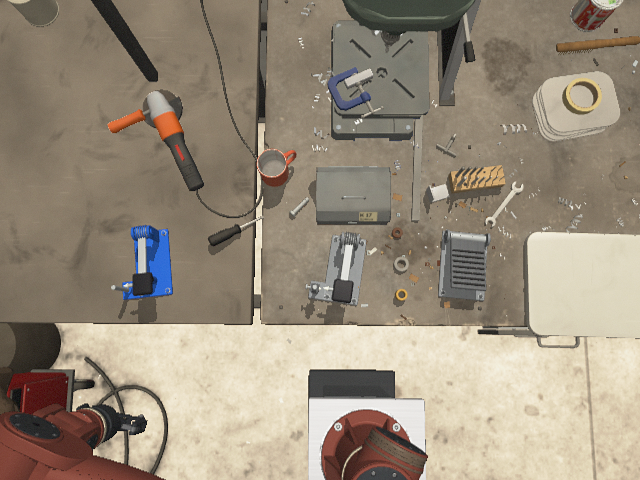

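The two views show these candidates:
- **Handle:** the grey unit (pad at top px 343,290; side 280,256) is the one I want. The blue look-alike (top 143,282; side 212,197) stays alone.
- **Pedal:** the ribbed tread, at top 466,265 and side 395,330.
- **Loose parts:** brass bushing (top 402,295), grey bushing (401,264), rusty spacer (397,234), angle bracket (437,192).

Next I'll check the choice in close crops.

```bash
python3 - <<'E'
import cv2,numpy as np
t=cv2.imread('pics/top0.png');s=cv2.imread('pics/side0.png')
cv2.imwrite('pics/c1.png',cv2.resize(t[225:315,300:500],None,fx=4,fy=4,interpolation=cv2.INTER_CUBIC))
cv2.imwrite('pics/c2.png',cv2.resize(s[235:385,255:455],None,fx=4,fy=4,interpolation=cv2.INTER_CUBIC))
E
```

```text
(no output)
```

View pics/c1.png

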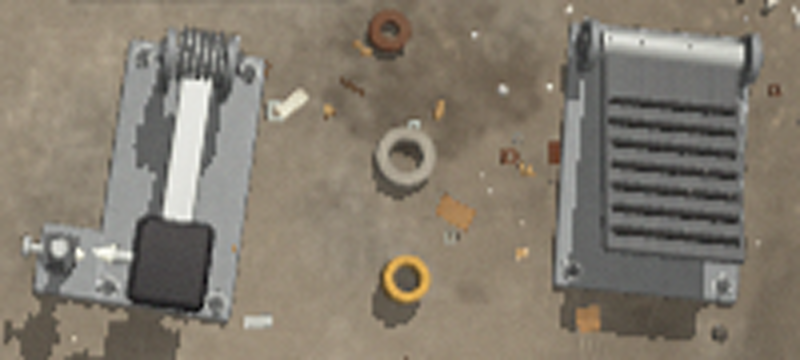

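View pics/c2.png

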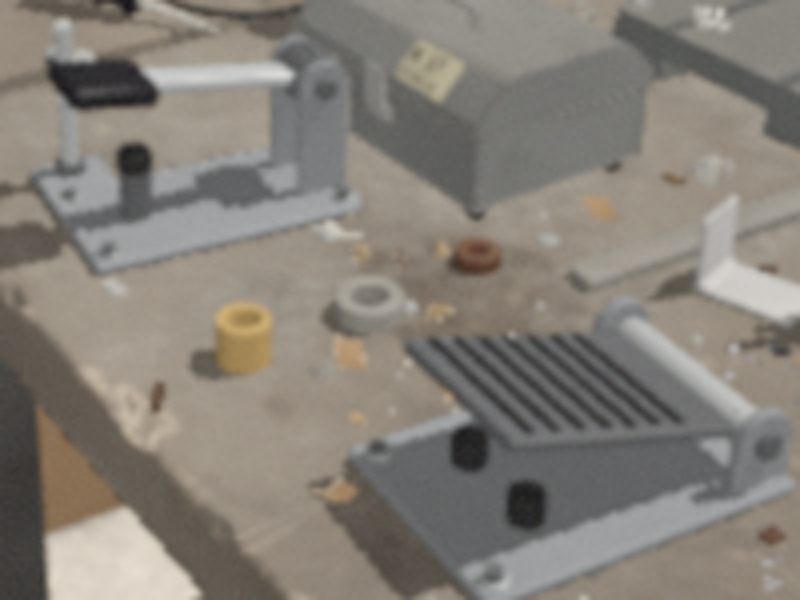

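The crops confirm it. The grey handle has its gauge post on the left with the clip cone at about top px (326,289). The ribbed pedal is on the right. The pad hides the clip in the side view. Next I'll measure positions.

```bash
cat > h.py <<'E'
import numpy as np,cv2,pickle
def cam(d): 
    R=cv2.Rodrigues(np.array(d["rvec"],float))[0];t=np.array(d["tvec"],float).ravel();return np.array(d["intrinsics"]),R,t
def ray(d,uv):
    K,R,t=cam(d);return -R.T@t, R.T@np.linalg.solve(K,[uv[0],uv[1],1])
def onz(d,uv,z):
    c,v=ray(d,uv);return c+v*(z-c[2])/v[2]
def proj(d,p):
    K,R,t=cam(d);return cv2.projectPoints(np.array(p,float).reshape(-1,1,3),np.array(d["rvec"],float),np.array(d["tvec"],float),K,None)[0].reshape(-1,2)
def unit(c,yaw,p):
    a,b=np.cos(yaw),np.sin(yaw);p=np.atleast_2d(p);return np.c_[c[0]+a*p[:,0]-b*p[:,1],c[1]+b*p[:,0]+a*p[:,1],p[:,2]]
E
python3 - <<'E'
from h import *
T=pickle.load(open('pics/top0.pkl','rb'));S=pickle.load(open('pics/side0.pkl','rb'))
np.set_printoptions(precision=4,suppress=True)
print(ray(T,(320,240))[0],ray(S,(320,240))[0])
o=np.array([300,225]);os=np.array([255,235])
f=lambda p:np.array(p)/4+o-.375   # cubic resize centre shift
g=lambda p:np.array(p)/4+os-.375
def yaw(a,b): return np.arctan2(*(b-a)[[1,0]])
# pedal base
P=[onz(T,f(p),.008) for p in [(555,290),(737,302)]]
print('ped base front corners',P, np.linalg.norm(P[1]-P[0]))
Ps=[onz(S,g(p),.008) for p in [(350,460),(470,597),(790,482)]]
print('side',Ps)
Q=[onz(T,f(p),.079) for p in [(604,248),(743,262)]];print('tread free end',Q,np.linalg.norm(Q[1]-Q[0]))
# handle base: corners front-right, back-right, back-left
H=[onz(T,f(p),.008) for p in [(229,323),(267,58),(127,42)]];print('handle base',H,np.linalg.norm(H[0]-H[1]),np.linalg.norm(H[2]-H[1]),yaw(H[0],H[1]))
Hs=[onz(S,g(p),.008) for p in [(100,270),(360,205)]];print('side',Hs,yaw(Hs[0],Hs[1]))
print('pad',[onz(T,f(p),z) for p,z in [((133,216),.111),((213,224),.111),((127,300),.119),((207,311),.119)]])
E
```

```text
[0.3415 0.1209 1.5138] [-0.0086 -0.8041  0.5869]
ped base front corners [array([ 0.43  , -0.2035,  0.008 ]), array([ 0.4225, -0.3306,  0.008 ])] 0.12731990198315712
side [array([ 0.4265, -0.2132,  0.008 ]), array([ 0.4152, -0.3244,  0.008 ]), array([ 0.6034, -0.3482,  0.008 ])]
tread free end [array([ 0.4542, -0.2218,  0.079 ]), array([ 0.4454, -0.3144,  0.079 ])] 0.09302063769223705
handle base [array([0.4054, 0.0254, 0.008 ]), array([ 0.5942, -0.0025,  0.008 ]), array([0.6053, 0.0977, 0.008 ])] 0.19088617040291384 0.10080830274713024 -0.14703190131327507
side [array([0.4038, 0.0193, 0.008 ]), array([ 0.5846, -0.0045,  0.008 ])] -0.13101292644135765
pad [array([0.4708, 0.0949, 0.111 ]), array([0.4658, 0.0422, 0.111 ]), array([0.4151, 0.0988, 0.119 ]), array([0.4084, 0.0467, 0.119 ])]
```

```bash
python3 - <<'E'
from h import *
T=pickle.load(open('pics/top0.pkl','rb'));S=pickle.load(open('pics/side0.pkl','rb'))
np.set_printoptions(precision=2,suppress=True)
c=(.5054,.0616);y=-.125
pts=[(-70,74,z) for z in(8,77,93,118)]+[(-68,48,107)]+[(-70,53,z) for z in(77,85,93)]+[(-68,0,115)]
W=unit(c,y,np.array(pts)/1000)
for p,w,a,b in zip(pts,W,proj(S,W),proj(T,W)): print(p,w*1000,a,b)
s=S['frame'][:,:,::-1]
cv2.imwrite('pics/c3.png',cv2.resize(s[232:292,255:335],None,fx=10,fy=10,interpolation=cv2.INTER_CUBIC))
t=T['frame'][:,:,::-1]
cv2.imwrite('pics/c4.png',cv2.resize(t[270:310,300:360],None,fx=12,fy=12,interpolation=cv2.INTER_CUBIC))
E
```

```text
(-70, 74, 8) [445.17 143.75   8.  ] [271.52 277.12] [314.87 290.92]
(-70, 74, 77) [445.17 143.75  77.  ] [270.22 254.51] [314.5  289.15]
(-70, 74, 93) [445.17 143.75  93.  ] [269.91 249.12] [314.4  288.72]
(-70, 74, 118) [445.17 143.75 118.  ] [269.42 240.57] [314.26 288.02]
(-68, 48, 107) [443.91 117.7  107.  ] [273.75 247.95] [324.19 288.87]
(-70, 53, 77) [442.55 122.91  77.  ] [272.93 257.65] [322.22 290.18]
(-70, 53, 85) [442.55 122.91  85.  ] [272.78 254.93] [322.22 289.97]
(-70, 53, 93) [442.55 122.91  93.  ] [272.63 252.19] [322.22 289.75]
(-68, 0, 115) [437.93  70.08 115.  ] [280.25 252.37] [342.36 291.05]
```

View pics/c3.png

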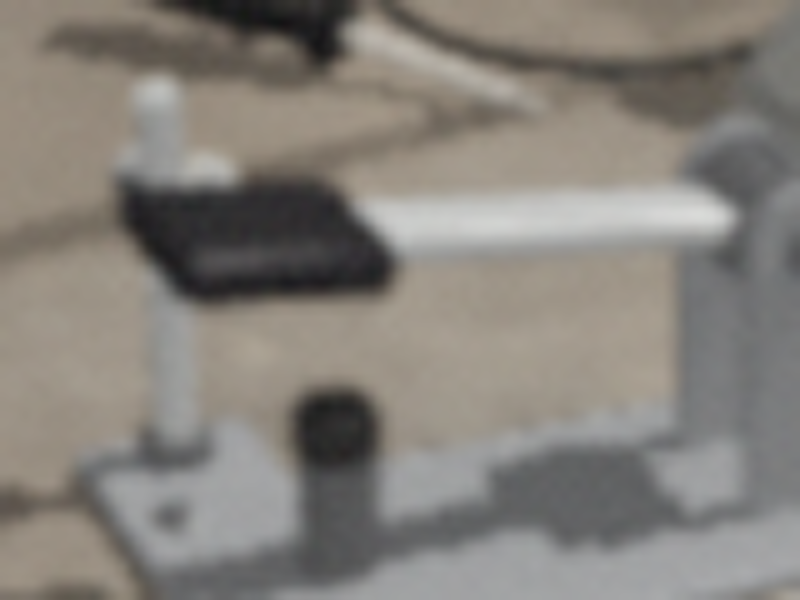

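View pics/c4.png

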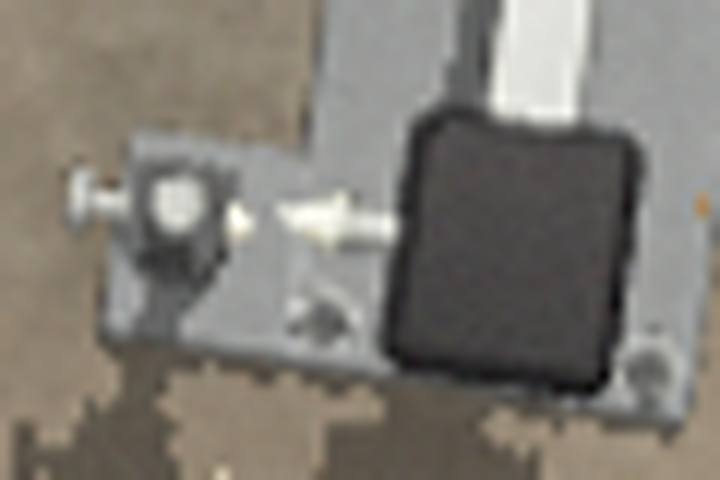

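The post reprojects within about 1 px, so the handle pose is good. The clip is still hidden, so I'll measure it once the pad is lowered. The pedal comes first, and I'll compute those moves now.

```bash
cat > off.py <<'E'
import sys,numpy as np
from scipy.spatial.transform import Rotation as Ro
from workcell import r
s=r.get_state();p=s["tool_pos"];R=Ro.from_quat(s["tcp_rot"]).as_matrix()
print('t',round(s["time_s"],2),'pos',p.round(4),'F',s["wrist_force"].round(1),'x,y axes',R[:,0].round(3),R[:,1].round(3),'z',R[:,2].round(3))
for a in sys.argv[1:]:
    w=np.array(eval(a));d=w-p;print(a,(1000*R.T@d).round(1),'dist',np.linalg.norm(d).round(3))
E
python3 off.py .42,.28,.23 .476,-.27,.20
```

```text
t 0.1 pos [0.143  0.5824 0.2306] F [-0.5  0.  -0.3] x,y axes [-0.971  0.238  0.   ] [ 0.238  0.971 -0.001] z [-0.001 -0.001 -1.   ]
.42,.28,.23 [-341.2 -227.6    0.8] dist 0.41
.476,-.27,.20 [-526.7 -748.4   31.4] dist 0.916
```

>>> {"api": "carry_out", "payload": {
  "targets": [
    {"offset": [-341,-228,0],"dr": [0,0,0],"fingers": 1},
    {"offset": [-341,-228,0],"dr": [0,0,0],"fingers": 1},
    {"offset": [-341,-228,0],"dr": [0,0,0],"fingers": 1},
    {"offset": [-341,-228,0],"dr": [0,0,0],"fingers": 1},
    {"offset": [-341,-228,0],"dr": [0,0,0],"fingers": 1},
    {"offset": [-341,-228,0],"dr": [0,0,0],"fingers": 1},
    {"offset": [-341,-228,0],"dr": [0,0,0],"fingers": 1},
    {"offset": [-341,-228,0],"dr": [0,0,0],"fingers": 1}
  ]
}}

```text
time_s: 0.77
tool_pos: [0.3688, 0.3349, 0.2311]
tcp_rot: [0.12, 0.993, 0.0, -0.0]
wrist_force: [0.4, 0.4, 1.0]
grip_width: -0.0001
```

```bash
python3 off.py .42,.28,.23 .476,-.27,.20
```

```text
t 0.77 pos [0.3688 0.3349 0.2311] F [0.4 0.4 1. ] x,y axes [-0.971  0.238  0.   ] [0.238 0.971 0.   ] z [-0.  0. -1.]
.42,.28,.23 [-62.8 -41.2   1.1] dist 0.075
.476,-.27,.20 [-248.2 -562.    31.1] dist 0.615
```

>>> {"api": "carry_out", "payload": {
  "targets": [
    {"offset": [-248,-562,0],"dr": [0,0,0],"fingers": 1},
    {"offset": [-248,-562,0],"dr": [0,0,0],"fingers": 1},
    {"offset": [-248,-562,0],"dr": [0,0,0],"fingers": 1},
    {"offset": [-248,-562,0],"dr": [0,0,0],"fingers": 1},
    {"offset": [-248,-562,0],"dr": [0,0,0],"fingers": 1},
    {"offset": [-248,-562,0],"dr": [0,0,0],"fingers": 1},
    {"offset": [-248,-562,0],"dr": [0,0,0],"fingers": 1},
    {"offset": [-248,-562,0],"dr": [0,0,0],"fingers": 1}
  ]
}}

```text
time_s: 1.43
tool_pos: [0.4257, 0.0065, 0.2312]
tcp_rot: [0.12, 0.993, 0.0, 0.0]
wrist_force: [1.3, -0.4, 0.4]
grip_width: 0.0005
```

```bash
python3 off.py .476,-.27,.13
```

```text
t 1.43 pos [0.4257 0.0065 0.2312] F [ 1.3 -0.4  0.4] x,y axes [-0.971  0.238 -0.   ] [0.238 0.971 0.   ] z [ 0.  0. -1.]
.476,-.27,.13 [-114.7 -256.5  101.2] dist 0.299
```

>>> {"api": "carry_out", "payload": {
  "targets": [
    {"offset": [-115,-256,0],"dr": [0,0,0],"fingers": 1},
    {"offset": [-115,-256,0],"dr": [0,0,0],"fingers": 1},
    {"offset": [-115,-256,0],"dr": [0,0,0],"fingers": 1},
    {"offset": [-115,-256,0],"dr": [0,0,0],"fingers": 1},
    {"offset": [-115,-256,101],"dr": [0,0,0],"fingers": 1},
    {"offset": [-115,-256,101],"dr": [0,0,0],"fingers": 1},
    {"offset": [-115,-256,101],"dr": [0,0,0],"fingers": 1},
    {"offset": [-115,-256,101],"dr": [0,0,0],"fingers": 1}
  ]
}}

```text
time_s: 2.1
tool_pos: [0.4756, -0.2695, 0.1269]
tcp_rot: [0.121, 0.993, 0.001, -0.001]
wrist_force: [0.7, 1.1, -0.6]
grip_width: 0.0001
```

```bash
python3 off.py .476,-.27,.13 .474,-.27,.038;python3 - <<'E'
from workcell import r
import cv2
for n in("side","top"):
    d=r.get_image(n);f=d["frame"][:,:,::-1]
    c=f[180:390,255:455] if n=="side" else f[200:320,380:540]
    cv2.imwrite(f'pics/{n}1.png',cv2.resize(c,None,fx=2.8 if n=="side" else 4,fy=2.8 if n=="side" else 4,interpolation=cv2.INTER_CUBIC))
E
```

```text
t 2.1 pos [ 0.4756 -0.2695  0.1269] F [ 0.7  1.1 -0.6] x,y axes [-0.971  0.24   0.002] [0.24  0.971 0.001] z [-0.002  0.002 -1.   ]
.476,-.27,.13 [-0.5 -0.4 -3.1] dist 0.003
.474,-.27,.038 [ 1.3 -1.  88.9] dist 0.089
```

View pics/side1.png

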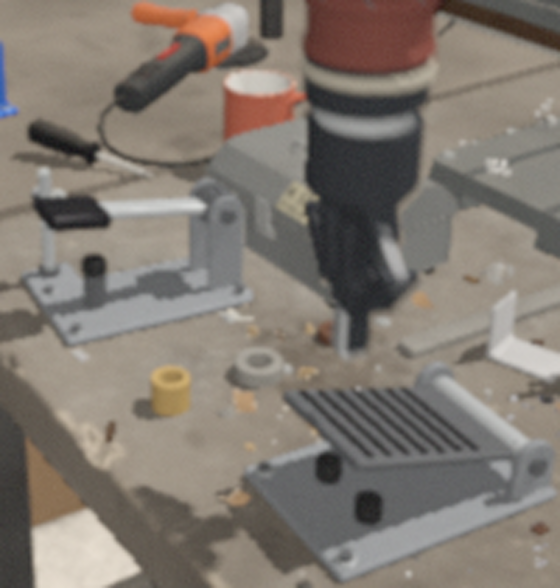

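View pics/top1.png

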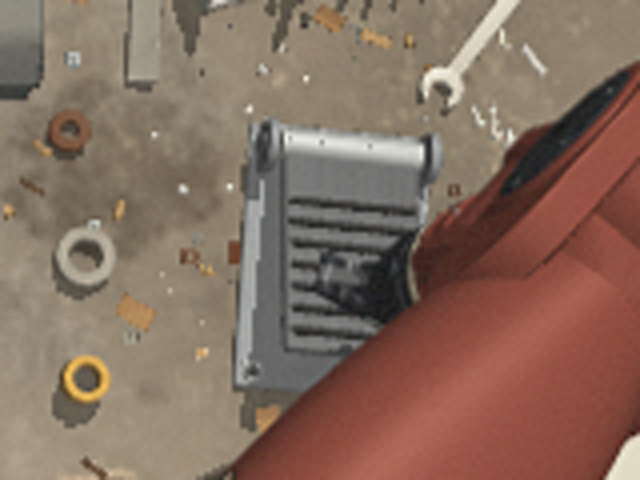

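The fingertips stand over the tread centre in both views (side crop 352,355; top crop 335,280). Pressing now.

>>> {"api": "carry_out", "payload": {
  "targets": [
    {"offset": [0,0,30],"dr": [0,0,0],"fingers": 1},
    {"offset": [0,0,48],"dr": [0,0,0],"fingers": 1},
    {"offset": [0,0,60],"dr": [0,0,0],"fingers": 1},
    {"offset": [0,0,70],"dr": [0,0,0],"fingers": 1},
    {"offset": [0,0,78],"dr": [0,0,0],"fingers": 1},
    {"offset": [0,0,84],"dr": [0,0,0],"fingers": 1},
    {"offset": [0,0,87],"dr": [0,0,0],"fingers": 1},
    {"offset": [0,0,87],"dr": [0,0,0],"fingers": 1}
  ]
}}

```text
time_s: 2.87
tool_pos: [0.4763, -0.2674, 0.0445]
tcp_rot: [0.12, 0.993, -0.0, -0.0]
wrist_force: [-6.7, 3.2, 12.2]
grip_width: 0.0
```

```bash
python3 off.py .474,-.27,.038 .474,-.27,.13
```

```text
t 2.87 pos [ 0.4763 -0.2674  0.0445] F [-6.7  3.2 12.2] x,y axes [-0.971  0.238  0.001] [ 0.238  0.971 -0.001] z [-0.001 -0.001 -1.   ]
.474,-.27,.038 [ 1.6 -3.   6.5] dist 0.007
.474,-.27,.13 [  1.6  -3.1 -85.5] dist 0.086
```

>>> {"api": "carry_out", "payload": {
  "targets": [
    {"offset": [0,0,3],"dr": [0,0,0],"fingers": 1},
    {"offset": [0,0,6],"dr": [0,0,0],"fingers": 1},
    {"offset": [0,0,6],"dr": [0,0,0],"fingers": 1},
    {"offset": [0,0,6],"dr": [0,0,0],"fingers": 1},
    {"offset": [0,0,6],"dr": [0,0,0],"fingers": 1}
  ]
}}

```text
time_s: 3.28
tool_pos: [0.4764, -0.2676, 0.0399]
tcp_rot: [0.12, 0.993, -0.001, -0.0]
wrist_force: [-10.1, 3.3, 17.4]
grip_width: -0.0001
```

```bash
python3 off.py .474,-.27,.038;python3 - <<'E'
from workcell import r
import cv2
d=r.get_image("side");f=d["frame"][:,:,::-1]
cv2.imwrite('pics/side2.png',cv2.resize(f[280:390,330:470],None,fx=5,fy=5,interpolation=cv2.INTER_CUBIC))
E
```

```text
t 3.28 pos [ 0.4764 -0.2676  0.0399] F [-10.1   3.3  17.4] x,y axes [-0.971  0.238  0.   ] [ 0.238  0.971 -0.001] z [-0.001 -0.001 -1.   ]
.474,-.27,.038 [ 1.8 -2.9  1.9] dist 0.004
```

View pics/side2.png

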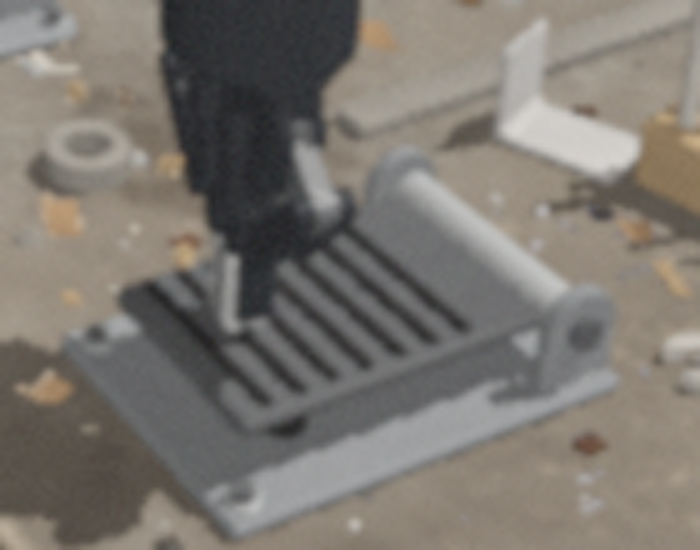

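The tread looks about level and close to its rubber stops (crop 290,420). I'll push slightly further to be sure it has seated.

>>> {"api": "carry_out", "payload": {
  "targets": [
    {"offset": [0,0,3],"dr": [0,0,0],"fingers": 1},
    {"offset": [0,0,5],"dr": [0,0,0],"fingers": 1},
    {"offset": [0,0,5],"dr": [0,0,0],"fingers": 1},
    {"offset": [0,0,5],"dr": [0,0,0],"fingers": 1},
    {"offset": [0,0,5],"dr": [0,0,0],"fingers": 1}
  ]
}}

```text
time_s: 3.75
tool_pos: [0.4766, -0.2678, 0.0389]
tcp_rot: [0.12, 0.993, -0.001, -0.0]
wrist_force: [-25.9, 15.0, 55.7]
grip_width: -0.0002
```

The force jumped to 56 N with only 1 mm of travel, so the pedal is on its stop. Releasing.

>>> {"api": "carry_out", "payload": {
  "targets": [
    {"offset": [0,0,-10],"dr": [0,0,0],"fingers": 1},
    {"offset": [0,0,-30],"dr": [0,0,0],"fingers": 1},
    {"offset": [0,0,-60],"dr": [0,0,0],"fingers": 1},
    {"offset": [0,0,-100],"dr": [0,0,0],"fingers": 1},
    {"offset": [0,0,-140],"dr": [0,0,0],"fingers": 1},
    {"offset": [0,0,-140],"dr": [0,0,0],"fingers": 1},
    {"offset": [0,0,-140],"dr": [0,0,0],"fingers": 1},
    {"offset": [0,0,-140],"dr": [0,0,0],"fingers": 1}
  ]
}}

```text
time_s: 4.42
tool_pos: [0.4768, -0.2673, 0.1725]
tcp_rot: [0.12, 0.993, -0.0, 0.0]
wrist_force: [-0.3, -0.1, -0.3]
grip_width: -0.0001
```

```bash
python3 off.py .444,.069,.175 .444,.069,.135 ;python3 - <<'E'
from workcell import r
import cv2
d=r.get_image("side");f=d["frame"][:,:,::-1]
cv2.imwrite('pics/side3.png',cv2.resize(f[280:390,330:470],None,fx=5,fy=5,interpolation=cv2.INTER_CUBIC))
E
```

```text
t 4.42 pos [ 0.4768 -0.2673  0.1725] F [-0.3 -0.1 -0.3] x,y axes [-0.971  0.238 -0.001] [ 0.238  0.971 -0.   ] z [ 0.001 -0.    -1.   ]
.444,.069,.175 [111.9 318.8  -2.6] dist 0.338
.444,.069,.135 [111.9 318.8  37.4] dist 0.34
```

View pics/side3.png

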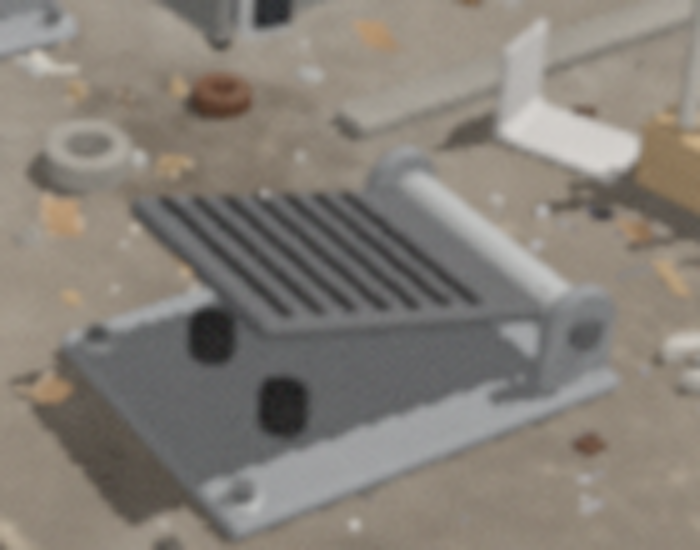

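The pedal has sprung back up: the tread slopes up again, clear of the stops. On to the handle pad.

>>> {"api": "carry_out", "payload": {
  "targets": [
    {"offset": [57,160,0],"dr": [0,0,0],"fingers": 1},
    {"offset": [57,160,0],"dr": [0,0,0],"fingers": 1},
    {"offset": [57,160,0],"dr": [0,0,0],"fingers": 1},
    {"offset": [57,160,0],"dr": [0,0,0],"fingers": 1},
    {"offset": [114,318,0],"dr": [0,0,0],"fingers": 1},
    {"offset": [114,318,0],"dr": [0,0,0],"fingers": 1},
    {"offset": [114,318,0],"dr": [0,0,0],"fingers": 1},
    {"offset": [114,318,0],"dr": [0,0,0],"fingers": 1}
  ]
}}

```text
time_s: 5.13
tool_pos: [0.4406, 0.066, 0.1708]
tcp_rot: [0.12, 0.993, 0.0, -0.001]
wrist_force: [0.6, 0.1, 0.1]
grip_width: 0.0004
```

>>> {"api": "carry_out", "payload": {
  "targets": [
    {"offset": [0,0,0],"dr": [0,0,0],"fingers": 1},
    {"offset": [0,0,0],"dr": [0,0,0],"fingers": 1}
  ]
}}

```text
time_s: 5.3
tool_pos: [0.4409, 0.0663, 0.1709]
tcp_rot: [0.118, 0.993, 0.0, -0.001]
wrist_force: [0.4, -0.9, 0.9]
grip_width: 0.0003
```

```bash
python3 off.py .441,.069,.135 ;python3 - <<'E'
from workcell import r
import cv2
d=r.get_image("side");f=d["frame"][:,:,::-1]
cv2.imwrite('pics/side4.png',cv2.resize(f[190:300,240:350],None,fx=5,fy=5,interpolation=cv2.INTER_CUBIC))
E
```

```text
t 5.3 pos [0.4409 0.0663 0.1709] F [ 0.4 -0.9  0.9] x,y axes [-0.972  0.234  0.002] [ 0.234  0.972 -0.   ] z [-0.002  0.    -1.   ]
.441,.069,.135 [ 0.5  2.6 35.9] dist 0.036
```

View pics/side4.png

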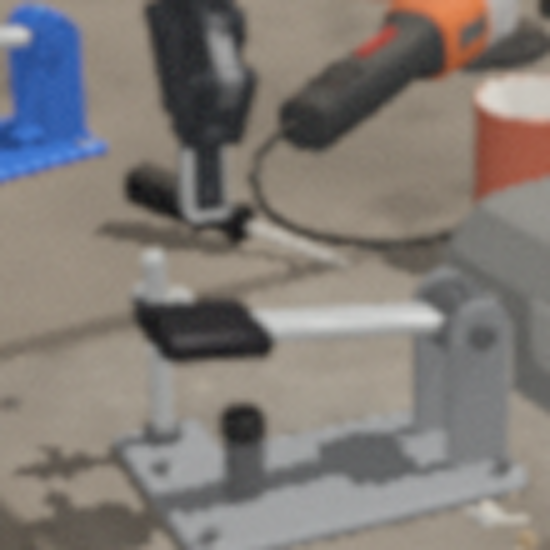

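The tip is centred above the pad (crop 205,215). I'll press about 10 mm first, then look at the clip.

>>> {"api": "carry_out", "payload": {
  "targets": [
    {"offset": [0,3,30],"dr": [0,0,0],"fingers": 1},
    {"offset": [0,3,48],"dr": [0,0,0],"fingers": 1},
    {"offset": [0,3,55],"dr": [0,0,0],"fingers": 1},
    {"offset": [0,3,61],"dr": [0,0,0],"fingers": 1},
    {"offset": [0,3,66],"dr": [0,0,0],"fingers": 1},
    {"offset": [0,3,70],"dr": [0,0,0],"fingers": 1},
    {"offset": [0,3,70],"dr": [0,0,0],"fingers": 1}
  ]
}}

```text
time_s: 5.93
tool_pos: [0.443, 0.0659, 0.1027]
tcp_rot: [0.121, 0.993, -0.0, -0.0]
wrist_force: [-3.3, 0.2, 8.4]
grip_width: 0.0001
```

```bash
cat > look.py <<'E'
import sys,pickle
from workcell import r
import cv2
k=sys.argv[1]
d=r.get_image("side");pickle.dump(d,open(f'pics/s{k}.pkl','wb'));f=d["frame"][:,:,::-1]
cv2.imwrite(f'pics/s{k}.png',cv2.resize(f[232:292,255:335],None,fx=10,fy=10,interpolation=cv2.INTER_CUBIC))
E
python3 off.py;python3 look.py 5
```

```text
t 5.93 pos [0.443  0.0659 0.1027] F [-3.3  0.2  8.4] x,y axes [-0.971  0.24   0.   ] [ 0.24   0.971 -0.   ] z [-0. -0. -1.]
```

View pics/s5.png

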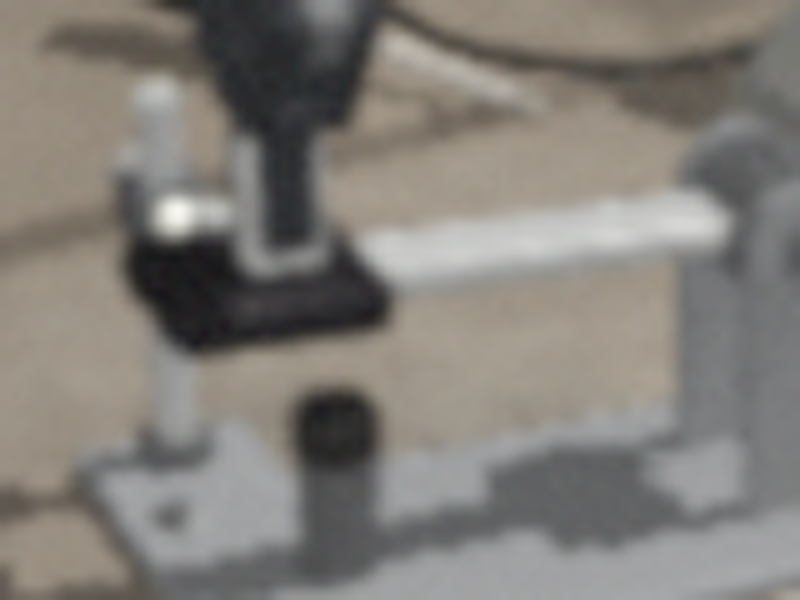

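The clip cone now shows end-on at crop (175,215), with the grey pointer just right of it at (210,213). First estimate of the clip height is 86–90 mm. I'll lower the pad another 5 mm and compare.

>>> {"api": "carry_out", "payload": {
  "targets": [
    {"offset": [0,0,2],"dr": [0,0,0],"fingers": 1},
    {"offset": [0,0,4],"dr": [0,0,0],"fingers": 1},
    {"offset": [0,0,5],"dr": [0,0,0],"fingers": 1},
    {"offset": [0,0,5],"dr": [0,0,0],"fingers": 1},
    {"offset": [0,0,5],"dr": [0,0,0],"fingers": 1}
  ]
}}

```text
time_s: 6.4
tool_pos: [0.4431, 0.0659, 0.0986]
tcp_rot: [0.121, 0.993, -0.0, 0.0]
wrist_force: [-6.1, -0.1, 9.5]
grip_width: 0.0002
```

```bash
python3 off.py;python3 look.py 6; python3 - <<'E'
from h import *
from workcell import r
f=r.get_image("top")["frame"][:,:,::-1]
cv2.imwrite('pics/t6.png',cv2.resize(f[260:320,290:370],None,fx=10,fy=10,interpolation=cv2.INTER_CUBIC))
E
```

```text
t 6.4 pos [0.4431 0.0659 0.0986] F [-6.1 -0.1  9.5] x,y axes [-0.971  0.24  -0.   ] [ 0.24   0.971 -0.   ] z [ 0. -0. -1.]
```

View pics/s6.png

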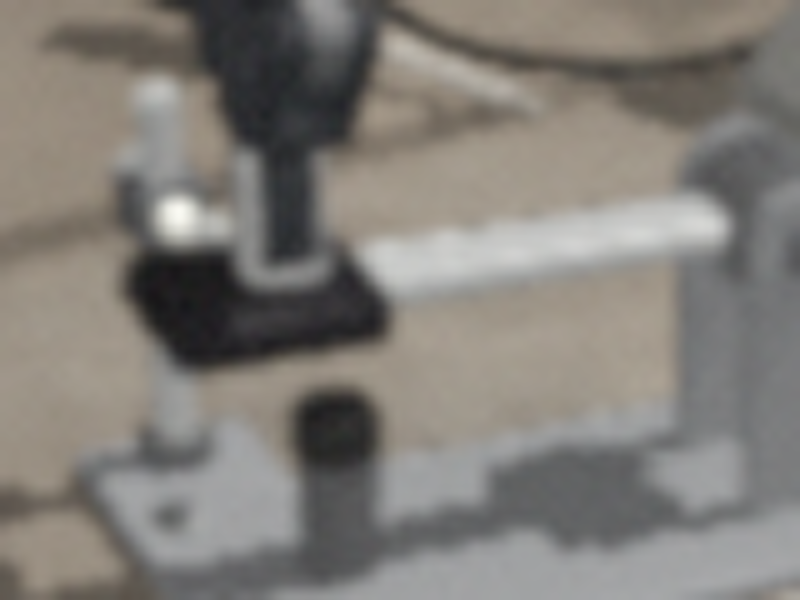

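View pics/t6.png

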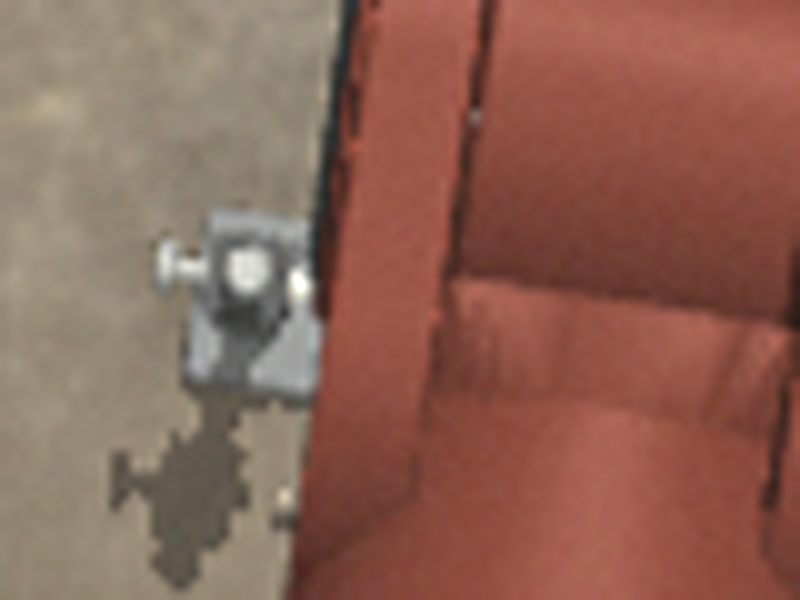

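```bash
python3 - <<'E'
from h import *
np.set_printoptions(precision=1,suppress=True,linewidth=200)
S=pickle.load(open('pics/s6.pkl','rb'));f=S['frame']
g=cv2.cvtColor(f,cv2.COLOR_RGB2GRAY)
print('cols',list(range(264,282)))
for v in range(238,264): print(v,g[v,264:282])
c=(.5054,.0616);y=-.125
for z in (82,86,90,94):
    W=unit(c,y,np.array([(-70,63,z),(-70,53,z),(-70,74,118),(-68,38,z),(-68,48,z),(-81,63,z+8),(-81,63,z-8)])/1000);print(z,proj(S,W).tolist().__repr__()[:0],proj(S,W).round(1).tolist())
E
```

```text
cols [264, 265, 266, 267, 268, 269, 270, 271, 272, 273, 274, 275, 276, 277, 278, 279, 280, 281]
238 [125 123 122 112  98  97 101  99  94  88  77  61  44  50  47  52  48  41]
239 [136 136 135 131 129 135 140 138 121 102  95  86  64  50  47  52  49  40]
240 [140 139 139 141 153 166 178 177 155 130 126 120  94  56  45  46  43  41]
241 [140 140 140 144 160 176 186 185 168 147 141 131 103  58  48  45  45  43]
242 [139 139 138 143 154 163 169 168 162 149 144 131 101  62  45  47  42  43]
243 [139 140 139 141 143 147 153 158 154 149 143 137 115  76  49  41  45  35]
244 [142 140 138 137 137 141 147 153 154 149 146 142 129  97  59  44  46  44]
245 [140 140 141 142 141 141 147 153 156 151 145 146 139 115  75  48  43  40]
246 [141 140 144 151 151 148 148 154 155 150 147 146 144 125  98  79  62  47]
247 [143 144 148 157 156 149 147 153 154 146 142 143 140 128 120 122 102  63]
248 [142 141 142 146 145 142 146 154 152 140 134 138 135 126 131 142 123  73]
249 [142 134 122 113 115 131 146 148 145 135 127 126 120 113 124 142 125  79]
250 [139 132 108  85  87 114 134 135 132 121 114 115 113 110 120 136
[... 791 characters left out ...]
61 [151 148 130  90  50  30  24  31  32  30  31  31  29  31  35  45  60  66]
262 [147 149 142 119  79  40  26  25  31  23  30  30  30  37  40  45  47  48]
263 [148 150 148 139 106  61  33  30  30  29  31  31  33  35  50  55  59  59]
82  [[271.5, 254.5], [272.8, 255.9], [269.4, 240.6], [275.5, 258.1], [274.2, 256.6], [267.5, 252.5], [267.8, 258.0]]
86  [[271.5, 253.1], [272.8, 254.6], [269.4, 240.6], [275.5, 256.7], [274.1, 255.2], [267.4, 251.2], [267.7, 256.6]]
90  [[271.4, 251.7], [272.7, 253.2], [269.4, 240.6], [275.4, 255.3], [274.1, 253.8], [267.3, 249.8], [267.6, 255.3]]
94  [[271.3, 250.4], [272.6, 251.8], [269.4, 240.6], [275.3, 253.9], [274.0, 252.4], [267.2, 248.4], [267.5, 253.9]]
```

```bash
python3 - <<'E'
from h import *
c=(.5054,.0616);y=-.125
def bottom(g,u):  # dark->light edge below the pad, subpixel at level 80
    col=g[:,u].astype(float)
    v=255 
    while col[v]>60: v+=1
    while col[v]<90: v+=1
    return v-1+(90-col[v-1])/(col[v]-col[v-1])
gs=[cv2.cvtColor(pickle.load(open(p,'rb'))['frame'],cv2.COLOR_RGB2GRAY) for p in('pics/side0.pkl','pics/s5.pkl','pics/s6.pkl')]
for u in range(275,294,2): print(u,[round(bottom(g,u),2) for g in gs])
S=pickle.load(open('pics/s6.pkl','rb'))
# lower near edge of pad: corners on y=-26, at radial 115..175 from pivot, under face; lever-frame height h above pivot line
def padpt(th,rad,yy,h):
    a=.15-th; return (75-rad*np.cos(a)-h*np.sin(a),yy,85+rad*np.sin(a)+h*np.cos(a))
print('centre top rest',padpt(0,145,0,8),'level',padpt(.15,145,0,8))
for th in(0,.05,.08,.1,.12,.14):
    q=[padpt(th,rad,-26,-8) for rad in(175,145,115)]; print(th,proj(S,unit(c,y,np.array(q)/1000)).round(2).tolist(),'pointer z',round(85+145*np.sin(.15-th),1))
E
```

```text
275 [np.float64(261.96), np.float64(267.11), np.float64(268.71)]
277 [np.float64(261.91), np.float64(266.74), np.float64(268.37)]
279 [np.float64(261.64), np.float64(266.29), np.float64(268.04)]
281 [np.float64(261.42), np.float64(266.07), np.float64(267.69)]
283 [np.float64(261.36), np.float64(256.48), np.float64(257.8)]
285 [np.float64(261.31), np.float64(265.48), np.float64(257.39)]
287 [np.float64(261.25), np.float64(265.22), np.float64(266.69)]
289 [np.float64(261.09), np.float64(265.04), np.float64(266.25)]
291 [np.float64(260.96), np.float64(264.7), np.float64(265.88)]
293 [np.float64(260.38), np.float64(263.79), np.float64(410.16)]
centre top rest (np.float64(-69.56731136051492), 0, np.float64(114.57869783216022)) level (np.float64(-70.0), 0, np.float64(93.0))
0 [[273.24, 263.17], [284.63, 262.34], [295.74, 261.53]] pointer z 106.7
0.05 [[272.85, 266.47], [284.25, 265.06], [295.39, 263.67]] pointer z 99.5
0.08 [[272.69, 268.43], [284.09, 266.67], [295.23, 264.95]] pointer z 95.1
0.1 [[272.62, 269.73], [284.01, 267.73], [295.15, 265.79]] pointer z 92.2
0.12 [[272.57, 271.01], [283.95, 268.79], [295.09, 266.62]] pointer z 89.3
0.14 [[272.55, 272.29], [283.91, 269.85], [295.04, 267.45]] pointer z 86.4
```

The pointer is now at about 90.7 mm, from both forward kinematics and the pad-edge shift in the image. The clip estimates run from 84 to 88 mm. Lowering 4 mm will uncover more of it.

>>> {"api": "carry_out", "payload": {
  "targets": [
    {"offset": [0,0,2],"dr": [0,0,0],"fingers": 1},
    {"offset": [0,0,4],"dr": [0,0,0],"fingers": 1},
    {"offset": [0,0,4],"dr": [0,0,0],"fingers": 1},
    {"offset": [0,0,4],"dr": [0,0,0],"fingers": 1},
    {"offset": [0,0,4],"dr": [0,0,0],"fingers": 1}
  ]
}}

```text
time_s: 6.92
tool_pos: [0.4432, 0.0659, 0.0948]
tcp_rot: [0.121, 0.993, -0.0, 0.0]
wrist_force: [-6.3, -0.6, 9.8]
grip_width: -0.0
```

```bash
python3 off.py;python3 look.py 7; python3 - <<'E'
from h import *
f=pickle.load(open('pics/s7.pkl','rb'))['frame'];g=cv2.cvtColor(f,cv2.COLOR_RGB2GRAY)
for v in range(246,262): print(v,g[v,264:282])
cv2.imwrite('pics/s7z.png',cv2.resize(f[234:266,260:296,::-1],None,fx=18,fy=18,interpolation=cv2.INTER_LANCZOS4))
E
```

```text
t 6.92 pos [0.4432 0.0659 0.0948] F [-6.3 -0.6  9.8] x,y axes [-0.971  0.24  -0.   ] [ 0.24   0.971 -0.   ] z [ 0. -0. -1.]
246 [142 142 143 150 150 149 150 156 155 151 145 145 134 110  75  49  46  41]
247 [141 142 147 158 156 147 147 153 154 145 143 144 138 121  85  58  46  44]
248 [142 141 141 147 145 144 149 153 150 141 135 141 134 120 103  91  73  50]
249 [143 133 125 111 114 132 145 148 146 134 123 123 120 111 115 123 112  70]
250 [139 130 106  82  90 113 133 135 131 121 114 112 110 108 120 135 123  80]
251 [139 131 103  78  85 107 127 152 167 158 129 105 107 113 121 136 127  81]
252 [126 119  96  75  79 103 146 202 231 225 182 121 112 121 128 137 125  85]
253 [118 113  94  76  74  99 153 214 245 242 203 139 127 131 129 138 128  89]
254 [113 111 100  86  80  94 142 195 226 224 193 160 154 149 132 138 133  95]
255 [114 120 117 108  94  90 122 160 184 190 184 178 182 172 146 136 132  94]
256 [129 131 133 129 115 107 115 133 149 166 171 174 180 169 143 138 131  93]
257 [141 142 142 142 134 125 126 130 133 139 140 139 140 130 119 134 131  94]
258 [146 145 147 142 131 114 109 104  99  96  87  77  78  75 100 132 134  95]
259 [151 149 143 120  97  74  61  51  50  47  42  41  37  44  87 131 141 112]
260 [150 149 131  95  56  39  31  27  32  33  32  29  28  35  70 123 143 133]
261 [149 146 127  85  43  27  31  33  29  28  30  30  27  28  52  96 125 123]
```

View pics/s7z.png

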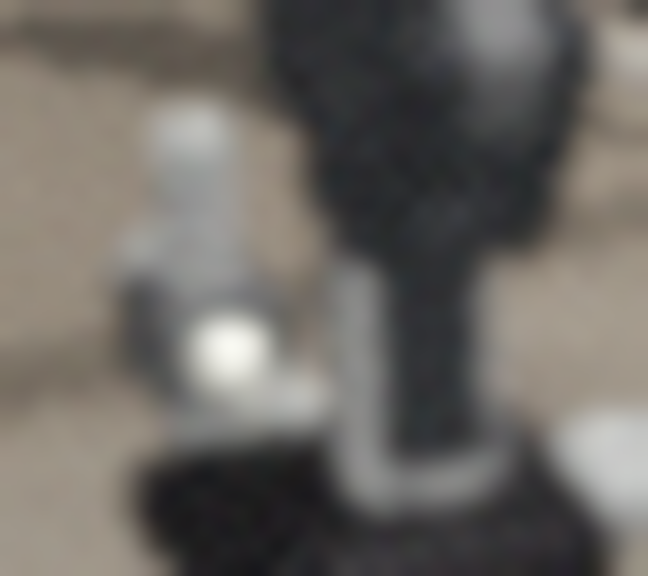

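Now the whole clip disc is visible, centred at about px (272.4,253.5). The pointer's top silhouette, at row 253.7, is only about 2.3 px below the disc's top. If they were level it should be about 3.6 px below, so the pointer is 3–4 mm high. Relative to the post top the clip comes out at about 85 mm, against a pointer at about 87 mm. I'll lower 3 mm.

>>> {"api": "carry_out", "payload": {
  "targets": [
    {"offset": [0,0,1.5],"dr": [0,0,0],"fingers": 1},
    {"offset": [0,0,3],"dr": [0,0,0],"fingers": 1},
    {"offset": [0,0,3],"dr": [0,0,0],"fingers": 1},
    {"offset": [0,0,3],"dr": [0,0,0],"fingers": 1},
    {"offset": [0,0,3],"dr": [0,0,0],"fingers": 1}
  ]
}}

```text
time_s: 7.38
tool_pos: [0.4431, 0.066, 0.0919]
tcp_rot: [0.121, 0.993, -0.0, 0.0]
wrist_force: [-7.2, 0.1, 12.3]
grip_width: -0.0001
```

```bash
python3 off.py;python3 look.py 8; python3 - <<'E'
from h import *
S=pickle.load(open('pics/s8.pkl','rb'))
f=S['frame'];g=cv2.cvtColor(f,cv2.COLOR_RGB2GRAY)
for v in range(246,264): print(v,g[v,264:282])
cv2.imwrite('pics/s8z.png',cv2.resize(f[234:266,260:296,::-1],None,fx=18,fy=18,interpolation=cv2.INTER_LANCZOS4))
c=(.509,.062);y=-.125
T=pickle.load(open('pics/top0.pkl','rb'))
print('post xy from top',onz(T,(314.5,286.46),.118))
W=unit((.509,.0612),y,np.array([(-70,74,118),(-70,74,8)])/1000);print(W[0],proj(S,W),proj(T,W))
for z in(80,84,88,92):
  W=unit((.509,.0612),y,np.array([(-70,63,z),(-70,58,z),(-70,63,z+7),(-70,53,z),(-70,37.5,z+7)])/1000);print(z,proj(S,W).round(2).tolist())
E
```

```text
t 7.38 pos [0.4431 0.066  0.0919] F [-7.2  0.1 12.3] x,y axes [-0.971  0.24  -0.   ] [ 0.24   0.971 -0.   ] z [ 0. -0. -1.]
246 [141 140 141 149 150 147 149 154 156 150 146 143 122  87  56  45  40  38]
247 [141 143 148 157 157 148 147 153 153 147 141 145 134 111  72  50  42  45]
248 [143 140 140 146 144 145 148 151 151 139 137 138 131 114  82  60  50  40]
249 [141 133 122 112 115 130 145 148 147 134 127 127 120 106  98  93  75  51]
250 [141 133 108  83  93 116 132 133 133 122 115 117 111 108 114 126 110  69]
251 [138 130 103  80  87 108 128 152 167 159 130 108 108 113 121 136 125  83]
252 [126 120  98  78  82 101 143 203 233 225 181 120 114 120 127 136 126  80]
253 [117 110  94  76  76  96 156 214 245 243 200 130 116 130 129 137 125  85]
254 [113 109 102  84  77  93 145 195 225 220 180 126 128 135 129 136 130  90]
255 [114 120 117 109  91  91 120 158 182 180 164 149 155 150 138 139 131  96]
256 [130 133 133 129 116 105 113 132 149 164 176 179 182 174 151 141 133  97]
257 [142 142 143 144 139 131 133 139 145 165 174 177 184 177 153 139 132  95]
258 [148 147 147 148 146 142 141 143 143
[... 299 characters left out ...]
0  27  28  31  27  29  28  30  24  49  95 127 130]
263 [149 147 128  89  48  27  32  28  26  33  28  30  30  28  34  58  80  92]
post xy from top [0.4492689 0.1431417 0.118    ]
[0.44877209 0.14334986 0.118     ] [[270.70961907 240.30981584]
 [272.75167898 276.82350696]] [[314.41906296 286.64907985]
 [315.02295495 289.64712523]]
80 [[272.85, 254.85], [273.5, 255.6], [272.72, 252.48], [274.16, 256.35], [276.1, 256.31]]
84 [[272.78, 253.5], [273.43, 254.24], [272.65, 251.12], [274.08, 254.99], [276.03, 254.93]]
88 [[272.7, 252.14], [273.35, 252.88], [272.57, 249.76], [274.01, 253.63], [275.96, 253.54]]
92 [[272.63, 250.78], [273.28, 251.52], [272.5, 248.39], [273.94, 252.26], [275.89, 252.16]]
```

View pics/s8z.png

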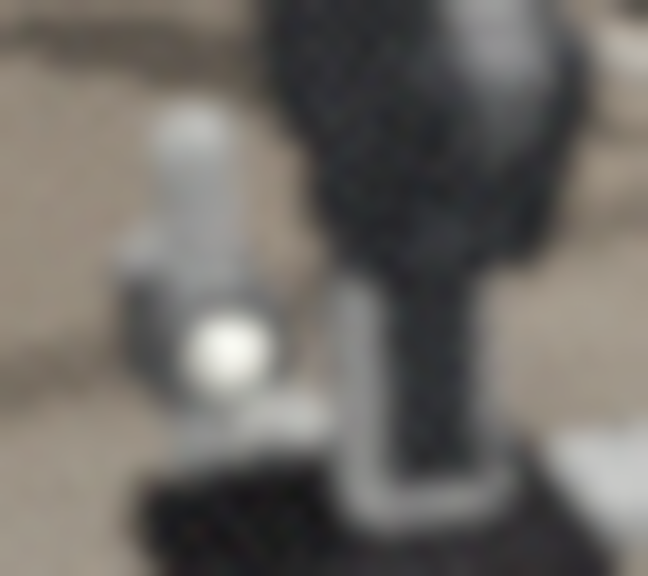

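With the post pose refined, the post reprojects within about 0.3 px. The clip disc (centre row 253.3, top 251.3) gives a clip height of about 84–85 mm. The pointer's top edge (row 254.8) gives about 84.3 mm, and forward kinematics also gives 84.3 mm. The disc-to-pointer spacing is 3.5 px against the 3.6 px expected when level. I'll hold briefly and check that it stays put.

>>> {"api": "carry_out", "payload": {
  "targets": [
    {"offset": [0,0,0],"dr": [0,0,0],"fingers": 1},
    {"offset": [0,0,0],"dr": [0,0,0],"fingers": 1},
    {"offset": [0,0,0],"dr": [0,0,0],"fingers": 1},
    {"offset": [0,0,0],"dr": [0,0,0],"fingers": 1}
  ]
}}

```text
time_s: 7.77
tool_pos: [0.4431, 0.066, 0.0919]
tcp_rot: [0.121, 0.993, -0.0, 0.0]
wrist_force: [-8.2, -0.1, 11.4]
grip_width: 0.0004
```

```bash
python3 off.py; python3 - <<'E'
from workcell import r
import cv2
f=r.get_image("side")["frame"][:,:,::-1]
cv2.imwrite('pics/fin.png',cv2.resize(f[200:400,240:480],None,fx=3,fy=3))
E
```

```text
t 7.77 pos [0.4431 0.066  0.0919] F [-8.2 -0.1 11.4] x,y axes [-0.971  0.24  -0.   ] [ 0.24   0.971 -0.   ] z [ 0. -0. -1.]
```

View pics/fin.png

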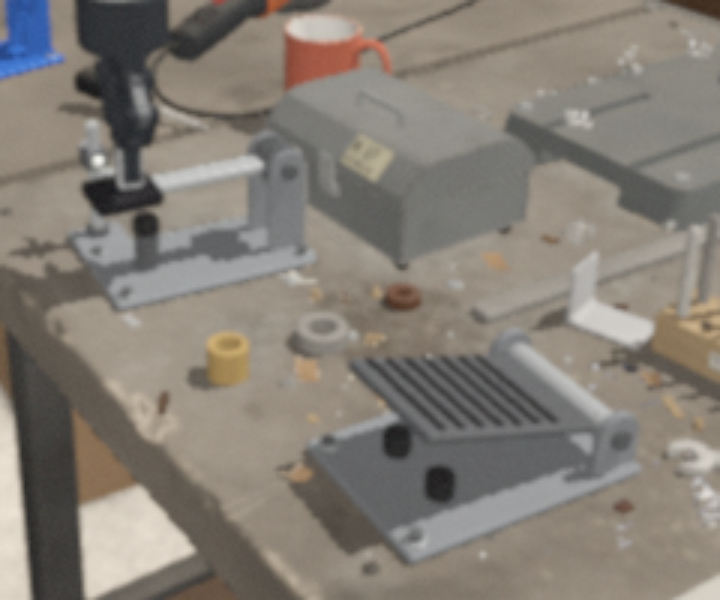

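The pedal is up (crop 450,400), the loose parts are where they were, and the pad is held steady (crop 122,192). Handing in.

```bash
python3 -c "
from workcell import r
print(r.sign_off())"
```

```text
the job is handed in; nothing more can be done
None
```

I pressed the pedal to its stop, let it spring back, and handed in the job while holding the grey handle's pad at the clip mark. Sign-off gave no verdict.

- **Pedal:** at the stop, wrist force jumped to about 56 N vertical with only 1 mm more travel. That was more push than needed, but below the 120 N wrist limit. The tread was fully back up in the side picture afterwards and again in the last one.
- **Handle:** I lowered the pad in four small steps and checked it against the clip after each. The pointer is at about 84.3 mm, both from the arm's measured position and from the image. The lever is at roughly 0.155 rad, well short of its bottom stop.
- **Clip height:** the final measurement gave about 84–85 mm. Earlier rough readings, taken while the pad partly hid the clip, ranged from 84 to 92 mm. I relied on the later view, after correcting the post's position by about 4 mm.
- **Last check:** the tool stayed still over the last 0.4 s with about 11 N vertical force on the pad. The loose parts appear unmoved in the last side picture. I handed in soon after 7.8 s of the 43 s allowed.

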